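# Feel for the hidden release notch and pop the specimen drawer

## Task

The specimen drawer of the low grey cabinet opens by a release tongue hidden in a notch somewhere along the black ledge behind the lip at its back. With the gripper shut, set the fingertips on the left end of that ledge, slide them along it to the right in light contact to find the notch, and press the tongue in it fully down, so that the drawer pops out and stays out. Lift clear afterwards, do not grasp anything, and leave the loose things on the cabinet and desk where they are.

Things in the scene. Friction and masses are not known exactly. Their poses are not given: they have to be found in the camera images.
- cabinet: low grey one-drawer cabinet, fixed, 140 deep (x) x 304 wide (y). Origin: centre of its underside, on the desk; x to its back, away from the robot, y to its left. From front to back: grey deck with loose things (x -70 to 26, top z 50), upright lip along the whole width (x 26 to 30, top z 56), black ledge (x 30 to 70, top z 50), open at the back, between grey end stops (inner faces y +-140, top z 62)
- ledge_start (a point): point on the top of the black ledge's left part, midway front to back, 20 from the left end stop (cabinet x 50, y 120, z 50); axes as the cabinet's, so sliding to the right is along -y. From 20 left to 40 right of this point the ledge is always plain; beyond that come five places, each 44 long: four plain and flush, one the notch
- ledge_end (a point): point on the black ledge at its right end stop, midway front to back (cabinet x 50, y -140, z 50, at ledge-top height). The five possible notch places have their centres 22, 66, 110, 154 and 198 left of it; which one it is must be found. The notch is 44 long and open at the back; its floor is the black tongue, top 7 below the ledge top, 15 below when pressed home
- tongue (a joint): release tongue at the bottom of the notch, 43 x 39 mm: 0 as found, 0.008 m pressed fully down. It resists with about 5 N, has no spring and stays where it is left
- drawer (a joint): specimen drawer in the front of the cabinet, linked to the tongue: 0 shut, 0.024 m when popped out to the robot's side; moves 3 mm for each mm of the tongue
- jaw_insert: loose bystander on the cabinet's deck: dark serrated steel jaw insert 64 x 28 x 19; origin under its centre
- coupon: loose bystander on the cabinet's deck: flat metal test strip 20 x 165 x 4; origin under its centre
- weight_big: loose bystander: brass knob weight, diameter 38, 60 high; origin under its centre
- weight_small: loose bystander: brass knob weight, diameter 30, 47 high; origin under its centre
- tape: loose bystander: roll of tape, diameter 96, 25 high; origin under its centre
- glue: loose bystander: bottle with a red cap, diameter about 40, 106 high; origin under its centre
- pc_mouse: loose bystander: black computer mouse 110 x 56 x 38, right of the lamp; origin under its centre

How it is judged:
By the outcome, as a careful person would: the job done as asked, in the order asked, and still so for the second after the job is handed in, with the robot touching nothing.
It also fails if it takes over 54 s, if anything falls off the work surface, if the arm or the gripper's body presses on something with over 40 N, if the wrist force passes 120 N, or if a joint passes its speed limit or range.

## Robot

A 6-joint arm with a two-finger parallel gripper is mounted at the origin on a cart in front of the work surface, level with it; the furniture and walls round the work are solid. World frame = base frame: x ahead of the robot, y to its left, z up, the work surface at z = 0. Lengths are in m, angles in rad, forces in N, time in s.
With the tool pointing down it reaches from about 0.375 to 0.9 m from the base axis. Payload 3.1 kg.
Tool frame: the origin (TCP) lies at the very end of the fingers, on their centre line; the grasp point (between the pads) lies 19 mm behind it; z points along the fingers, y is the direction in which the jaws open and shut (so a half turn about z gives the same grasp; the last joint's range is limited). The gripper opens to 85 mm and grips with 20 to 120 N. Pads are 22 mm wide; open, the fingers measure 114 mm over their backs; the gripper's body (76 mm by 85 mm) begins 54 mm behind the grasp point. The pads swing forward as they close: fully open they stand 13 mm farther back than shut.
Start: joints at [1.006, 0.527, 1.433, -0, 1.181, -0.178], TCP at [0.235, 0.579, 0.231] pointing down, gripper open.
Joint ranges: [-3.08, 3.08], [-0.75, 2.2], [0.22, 2.44], [-1.43, 4.57], [0, 2.65], [-2.85, 2.85]. Speed limits (rad/s): [2.79, 2.79, 3.14, 3.14, 3.14, 3.14].

## Interface

Orientations are given as a unit quaternion [x, y, z, w].
In Python, from station import * gives the robot as it stands.
- The arm moves only by the tool jog_arm, never from a script. Its argument "motion" is a list of rows, each a list of 5 numbers: the shift along the world's x, y, z in cm, then the turn about the world's z in degrees, then the closure in counts, from 0 (fully open) to 255 (shut). In form: [[tx, ty, tz, yaw, jaw], ...]. A call has 1 to 10 rows; each row shifts and turns the pose as measured when the row begins; what a row does not reach is not made up. A row lasts 1/12 s, in which the tool goes at most 41.7 mm and 7.16 degrees, less where a joint would pass 70% of its speed; a pose out of reach is approached as far as the arm can. A call with a gripper value outside its range is refused whole. The fingers move at their own pace and stop on an object; "squeeze" is the grip in N (left out, the last holds). Time passes only in rows, so rows that do not move let the fingers close. It gives the time, the measured TCP pose, the force and the opening at its end, in the units of the state.
- sense(): the state, without advancing time (a new reading comes with each control period).
- snapshot(name): name is "side" or "top" or "wrist"; returns a dict with "img" (400x640x3 uint8, red, green, blue), "depth" (400x640 float32, m along the optical axis (not along the pixel's ray), 0 where there is no reading), "intrinsics" (3x3 intrinsics, pixels), "dist_coeffs" ([k1, k2, p1, p2, k3] as OpenCV has them; the pictures are not rectified), "eye" and "attitude" of the camera in the world. Camera axes: x right, y down, z forward; pixel columns grow to the right and rows downward; lengths in m; the calibration is good to about 2 mm. A picture is of the moment at which its call begins.
- sign_off(): hands the job in, once; it reports no verdict.
The state is a dict: "t": time; "q": joint angles; "qd": joint speeds; "tau": joint torques, N m; "tcp_pos": TCP position; "tool_rot": TCP orientation; "force": force on the tool from outside, world axes, zero at the start; "ft_torque": the same for the moment, N m; "finger_gap": opening from 0.0 (shut) to 1.0 (fully open).
Only numpy, scipy, OpenCV 4.12 (cv2) and the standard library are available. Lean on these libraries where they do the work, as an engineer would, in place of code of your own. Each camera call takes 0.05 s, during which the arm holds its last target.

## Working session

There is one attempt and no reset: what is moved stays moved. The work goes in short steps, Python scripts to look and compute and a tool call to move; the robot and the scene stay as the last step left them, time stands still between calls to the robot, and variables do not carry over. Pictures are saved under pics/ and viewed, and the job is handed in when it is done.

Besides the shell and the picture viewer there is one more tool, called after "Emit:" by a JSON object that holds its "op" and its "data", one argument or row to a line. jog_arm: Moves the arm, as the interface text tells. Its arguments: {"type":"object","properties":{"motion":{"type":"array","items":{"type":"array","items":{"type":"number"}}},"squeeze":{"type":"number"}},"required":["motion"]}

```bash
mkdir -p pics; python3 - <<'E'
from station import *
import cv2
s=sense();print({k:s[k] for k in('t','tcp_pos','tool_rot','force','finger_gap')})
for n in('top','side'):
    d=snapshot(n);cv2.imwrite(f'pics/{n}0.png',d['img'][:,:,::-1]);print(n,d['intrinsics'],d['dist_coeffs'],d['eye'],d['attitude'])
E
```

```text
{'t': 0.0, 'tcp_pos': array([0.23476778, 0.57845556, 0.23031502]), 'tool_rot': array([ 1.91693921e-01,  9.81454147e-01, -1.02585269e-03, -3.82694047e-04]), 'force': array([1.39240921, 0.21269584, 0.06620254]), 'finger_gap': 1.0025003159708126}
top [[505.25529488   0.         325.09749911]
 [  0.         505.25529488 201.03961478]
 [  0.           0.           1.        ]] [0.00673499 0.         0.         0.         0.        ] [0.34706942 0.23855573 1.2762525 ] [-0.69983585  0.70886313 -0.05860226  0.06564011]
side [[403.43556748   0.         318.47485508]
 [  0.         403.43556748 194.07192021]
 [  0.           0.           1.        ]] [-0.02805428  0.          0.          0.          0.        ] [-0.09305384  0.04053973  0.83566227] [ 0.75183146 -0.55454955  0.20448403 -0.2922508 ]
```

View pics/top0.png

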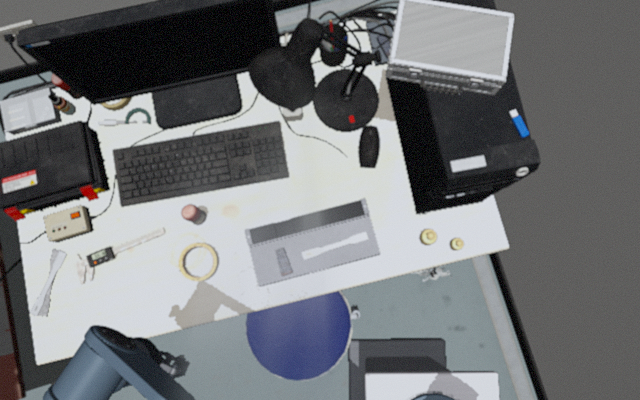

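View pics/side0.png

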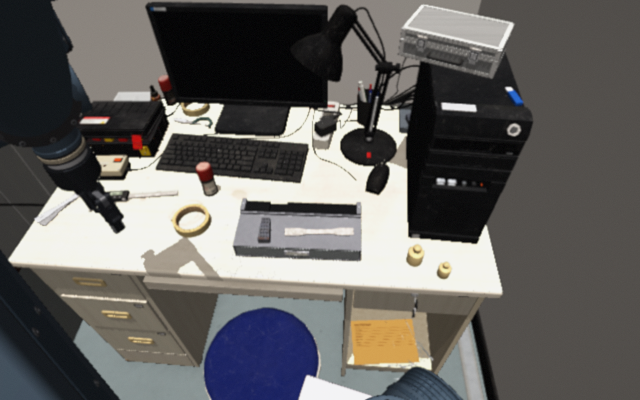

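The cabinet is in the top view at about (246–380, 200–285), with the black ledge along its upper edge. The glue bottle is at (194,213), the tape at (198,262) and the mouse at (369,145). I'll zoom in and measure next.

```bash
cat > h.py <<'E'
from station import *
import cv2,numpy as np
from scipy.spatial.transform import Rotation as R
def ray(d,uv):
    p=cv2.undistortPoints(np.array(uv,float).reshape(-1,1,2),d['intrinsics'],np.array(d['dist_coeffs'])).reshape(-1,2)
    r=np.c_[p,np.ones(len(p))]
    return R.from_quat(d['attitude']).apply(r)
def plane(d,uv,z):
    r=ray(d,uv);e=np.array(d['eye']);return e+r*((z-e[2])/r[:,2])[:,None]
def proj(d,P):
    c=R.from_quat(d['attitude']).inv().apply(np.atleast_2d(P)-d['eye'])
    return cv2.projectPoints(c,np.zeros(3),np.zeros(3),d['intrinsics'],np.array(d['dist_coeffs']))[0].reshape(-1,2)
E
python3 - <<'E'
from h import *
d=snapshot('top');c=d['img'][190:300,235:395];cv2.imwrite('pics/topz.png',cv2.resize(c,None,fx=5,fy=5,interpolation=cv2.INTER_CUBIC)[:,:,::-1])
s=snapshot('side');c=s['img'][190:270,220:375];cv2.imwrite('pics/sidez.png',cv2.resize(c,None,fx=5,fy=5,interpolation=cv2.INTER_CUBIC)[:,:,::-1])
w=plane(d,[(246,229),(367,200),(380,255),(258,285)],.05);print(w)
v=d['img'];import sys
for u in [(260,228),(300,219),(340,210),(365,203),(300,250),(250,270),(280,240)]:
    z=d['depth'][u[1],u[0]];print(u,v[u[1],u[0]],z,d['eye']+ray(d,[u])[0]*z)
E
```

```text
[[0.49838462 0.44371382 0.05      ]
 [0.56631926 0.14624606 0.05      ]
 [0.43091065 0.1184355  0.05      ]
 [0.36295326 0.41277045 0.05      ]]
(260, 228) [100 106 106] 1.237672 [0.50064493 0.4097565  0.04795332]
(300, 219) [111 113 117] 1.2396168 [0.52145523 0.31161988 0.04880235]
(340, 210) [83 86 90] 1.244367 [0.54277762 0.21309945 0.04688942]
(365, 203) [164 169 175] 1.2324307 [0.55698786 0.15214278 0.06099619]
(300, 250) [174 178 183] 1.2206234 [0.44506212 0.31151482 0.05450798]
(250, 270) [210 214 219] 1.2678356 [ 4.00967459e-01  4.40420169e-01 -1.37319474e-04]
(280, 240) [169 171 178] 1.228663 [0.47022313 0.36028843 0.0512521 ]
```

View pics/topz.png

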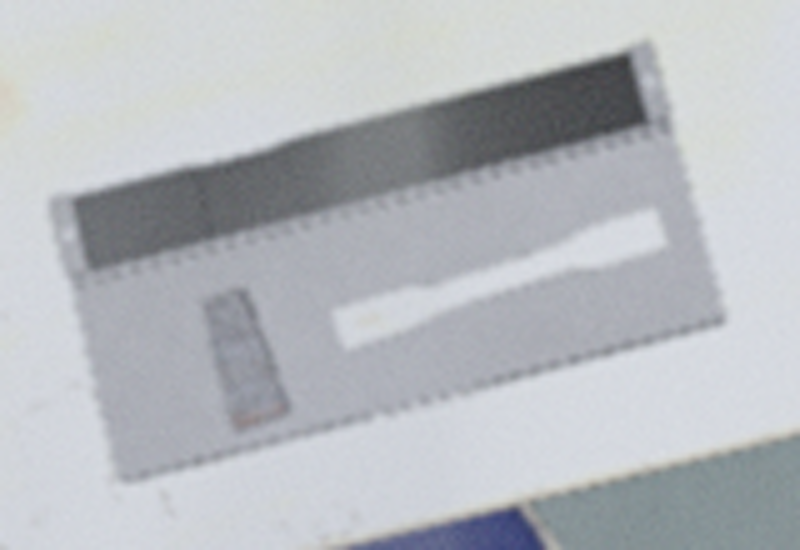

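View pics/sidez.png

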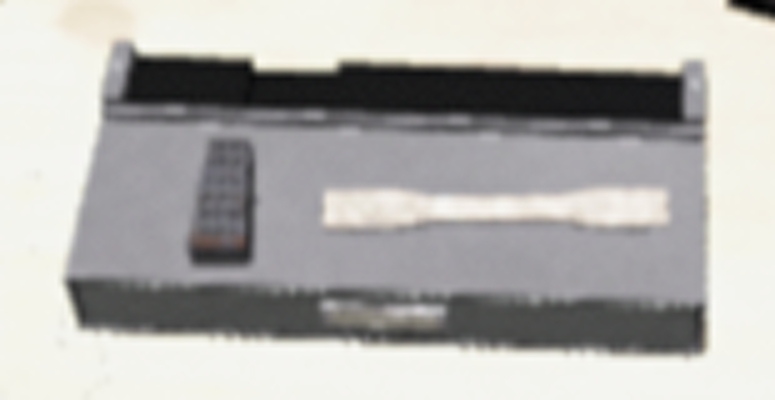

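```bash
cat >> h.py <<'E'
def fit(A,B):
    a=A.mean(0);b=B.mean(0);r=R.align_vectors(np.c_[B-b,np.zeros(len(B))],np.c_[A-a,np.zeros(len(A))])[0]
    M=r.as_matrix()[:2,:2];return M,b-M@a,np.degrees(np.arctan2(M[1,0],M[0,0]))
E
python3 - <<'E'
from h import *
def go(d,off,Z,C):
    px=(np.array(Z,float)+.5)/5-.5+off
    W=np.array([plane(d,[p],c[2]/1000)[0][:2] for p,c in zip(px,C)])
    A=np.array(C,float)[:,:2]/1000
    M,t,a=fit(A,W);print('origin',t,'yaw',a,'res mm',np.round((A@M.T+t-W)*1000,1).tolist())
    for c in [(50,120),(50,58),(50,-140)]:print(c,M@(np.array(c)/1000)+t)
    return M,t
d=snapshot('top');s=snapshot('side')
M,t=go(d,[235,190],[(122,480),(723,321),(52,197),(650,42),(75,197),(632,56)],[(-70,152,50),(-70,-152,50),(70,152,62),(70,-152,62),(70,140,50),(70,-140,50)])
M2,t2=go(s,[220,190],[(67,280),(706,305),(118,42),(704,62),(135,58),(683,76)],[(-70,152,50),(-70,-152,50),(70,152,62),(70,-152,62),(70,140,50),(70,-140,50)])
# notch edges in side view
px=(np.array([(252,66),(340,66)])+.5)/5-.5+[220,190]
w=plane(s,px,.05)[:,:2];print('notch edges cab',(w-t2)@M2)
# depth profile along ledge (top cam)
for y in range(130,-135,-10):
    P=M@np.array([.05,y/1000])+t;u=np.round(proj(d,[[*P,.05]])[0]).astype(int)
    z=np.median(d['depth'][u[1]-1:u[1]+2,u[0]-1:u[0]+2]);print(y,round((d['eye']+ray(d,[u])[0]*z)[2]*1000,1),end=' | ')
E
```

```text
origin [0.46472227 0.28168496] yaw 13.83914920651302 res mm [[-1.1, 2.2], [-0.7, -2.9], [-0.6, 1.9], [-0.2, -2.0], [0.9, -0.5], [1.7, 1.4]]
(50, 120) [0.48456719 0.41016134]
(50, 58) [0.4993974  0.34996113]
(50, -140) [0.5467584  0.15770886]
origin [0.46313303 0.28038459] yaw 14.241282362708203 res mm [[-1.4, 1.8], [-0.5, -1.8], [-0.5, 2.9], [1.2, -1.5], [0.9, -1.8], [0.2, 0.4]]
(50, 120) [0.48207575 0.40899709]
(50, 58) [0.49732811 0.34890245]
(50, -140) [0.54603727 0.15698732]
notch edges cab [[0.06681297 0.08060357]
 [0.06878352 0.03530261]]
130 49.9 | 120 50.1 | 110 49.5 | 100 48.9 | 90 51.0 | 80 44.0 | 70 42.7 | 60 42.0 | 50 43.1 | 40 44.8 | 30 48.4 | 20 49.7 | 10 48.9 | 0 48.8 | -10 50.1 | -20 49.9 | -30 50.6 | -40 48.9 | -50 51.2 | -60 50.3 | -70 52.3 | -80 49.1 | -90 49.1 | -100 50.9 | -110 50.8 | -120 50.4 | -130 51.3 |
```

Both views agree. The cabinet origin is about (0.464, 0.281) with yaw about 14.0°, and ledge_start is about (0.483, 0.409). The side view shows a notch edge at cabinet y +80 to +36, and depth there is 7 mm lower. I'll still find it by contact. First I shut the jaws and turn them +36° so they line up with the ledge, while moving over.

Emit:
{"op": "jog_arm", "data": {
  "motion": [
    [2.5, -1.7, 0, 6, 255],
    [2.5, -1.7, 0, 6, 255],
    [2.5, -1.7, 0, 6, 255],
    [2.5, -1.7, 0, 6, 255],
    [2.5, -1.7, 0, 6, 255],
    [2.5, -1.7, 0, 6, 255],
    [2.5, -1.7, 0, 0, 255],
    [2.5, -1.7, 0, 0, 255],
    [2.5, -1.7, 0, 0, 255],
    [0, 0, 0, 0, 255]
  ],
  "squeeze": 20
}}

```text
t: 1.13
tcp_pos: [0.4667, 0.4195, 0.2306]
tool_rot: [-0.141, 0.99, -0.001, 0.0]
force: [0.1, 0.0, 0.0]
finger_gap: 0.001
```

```bash
cat > st.py <<'E'
from h import *
s=sense();p=s['tcp_pos'];a=np.radians(14.05);o=np.array([.464,.281])
M=np.array([[np.cos(a),-np.sin(a)],[np.sin(a),np.cos(a)]])
r=R.from_quat(s['tool_rot']).as_matrix()
c=(p[:2]-o)@M
print('t',round(s['t'],2),'tcp',np.round(p*1000,1),'cab mm',np.round(c*1000,1),'jawdeg',np.degrees(np.arctan2(r[1,1],r[0,1])),'zaxis',np.round(r[:,2],3),'F',np.round(s['force'],1),'gap',round(s['finger_gap'],3))
E
python3 st.py
```

```text
t 1.13 tcp [466.7 419.5 230.6] cab mm [ 36.2 133.7] jawdeg 106.2054648803623 zaxis [ 0.    -0.001 -1.   ] F [0.1 0.  0. ] gap 0.001
```

Emit:
{"op": "jog_arm", "data": {
  "motion": [
    [0.8, -0.5, -2, -2, 255],
    [0.8, -0.5, -2, 0, 255],
    [0, 0, -3, 0, 255],
    [0, 0, -3, 0, 255],
    [0, 0, -3, 0, 255],
    [0, 0, -1.5, 0, 255],
    [0, 0, 0, 0, 255]
  ]
}}

```text
t: 1.72
tcp_pos: [0.4866, 0.4092, 0.0835]
tool_rot: [-0.12, 0.993, 0.002, 0.005]
force: [-0.3, -0.5, -0.5]
finger_gap: -0.004
```

```bash
python3 st.py; python3 - <<'E'
from h import *
for n in('side','wrist','top'):
    d=snapshot(n);i=d['img']
    if n=='side': i=cv2.resize(i[150:290,180:400],None,fx=3.5,fy=3.5,interpolation=cv2.INTER_CUBIC)
    if n=='top': i=cv2.resize(i[170:300,200:400],None,fx=4,fy=4,interpolation=cv2.INTER_CUBIC)
    cv2.imwrite(f'pics/{n}1.png',i[:,:,::-1])
E
```

```text
t 1.72 tcp [486.6 409.2  83.5] cab mm [ 53.1 118.9] jawdeg 103.73705334868241 zaxis [ 0.008  0.005 -1.   ] F [-0.3 -0.5 -0.5] gap -0.004
```

View pics/side1.png

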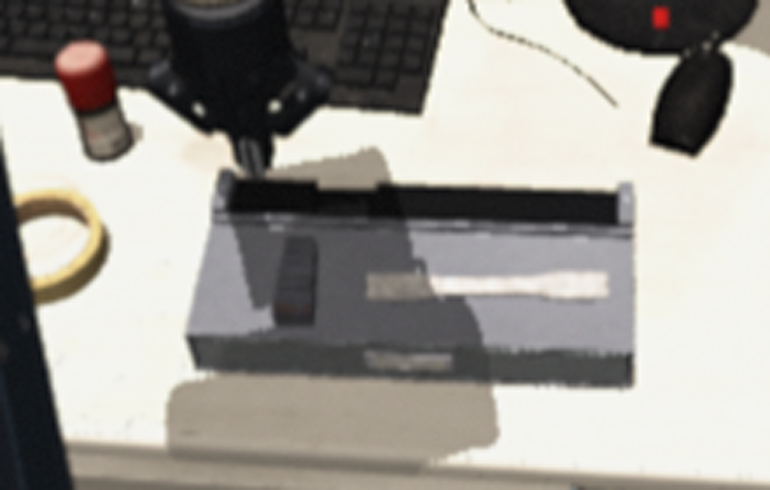

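View pics/wrist1.png

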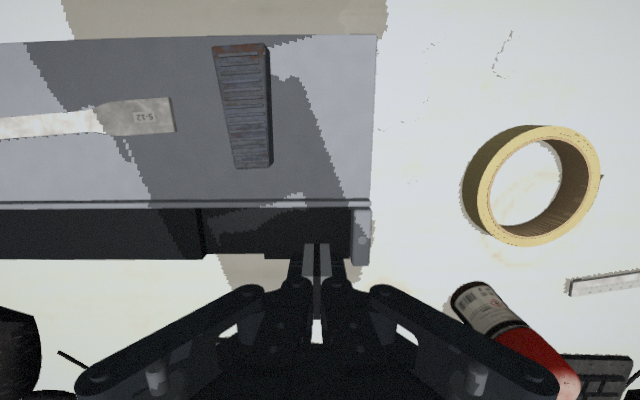

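The fingertips hover over the left part of the ledge. In the wrist view the tips are at (317,245), and the notch step is near (203,235). I'll centre them and lower gently.

Emit:
{"op": "jog_arm", "data": {
  "motion": [
    [-0.3, 0, -1.2, 0, 255],
    [0, 0, -1, 0, 255],
    [0, 0, 0, 0, 255],
    [0, 0, -0.3, 0, 255],
    [0, 0, 0, 0, 255]
  ]
}}

```text
t: 2.28
tcp_pos: [0.4909, 0.4148, 0.0702]
tool_rot: [-0.12, 0.993, 0.007, 0.016]
force: [-0.6, 0.7, -0.3]
finger_gap: -0.002
```

```bash
python3 st.py
```

```text
t 2.28 tcp [490.9 414.8  70.2] cab mm [ 58.6 123.2] jawdeg 103.83900325048819 zaxis [ 0.029  0.018 -0.999] F [-0.6  0.7 -0.3] gap -0.002
```

```bash
python3 st.py; python3 -c "
from h import *
s=sense();print(np.round(s['q'],3),np.round(s['tau'],1),np.round(s['qd'],3),s['ft_torque'])
d=snapshot('top');cv2.imwrite('pics/top2.png',d['img'][:,:,::-1]);d=snapshot('side');cv2.imwrite('pics/side2.png',d['img'][:,:,::-1])"
```

```text
t 2.28 tcp [490.9 414.8  70.2] cab mm [ 58.6 123.2] jawdeg 103.83900325048819 zaxis [ 0.029  0.018 -0.999] F [-0.6  0.7 -0.3] gap -0.002
[ 5.280e-01  7.430e-01  1.531e+00  1.000e-03  8.330e-01 -1.285e+00] [ -0.  -48.5 -13.1   0.   -0.2   0. ] [ 0.003 -0.028 -0.019 -0.001  0.011  0.002] [-0.01581541  0.00277312  0.02203783]
```

View pics/top2.png

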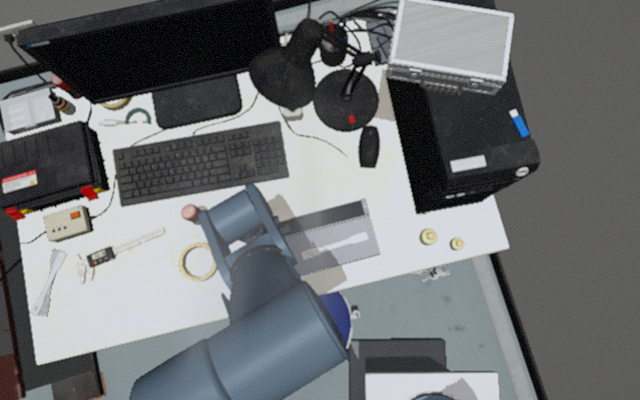

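View pics/side2.png

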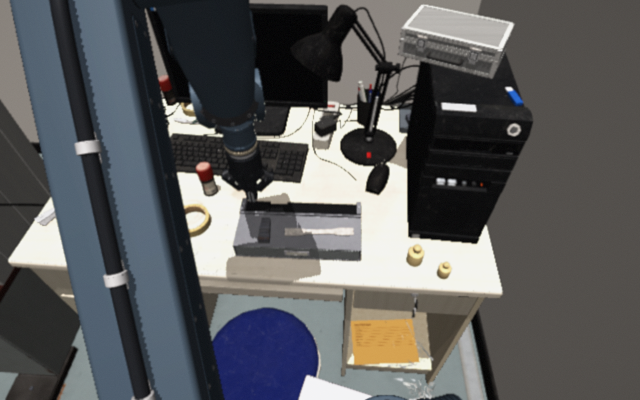

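Emit:
{"op": "jog_arm", "data": {
  "motion": [
    [0, 0, 0, 0, 255],
    [0, 0, 0, 0, 255]
  ]
}}

```text
t: 2.55
tcp_pos: [0.492, 0.4153, 0.0716]
tool_rot: [-0.12, 0.993, 0.007, 0.017]
force: [1.0, 0.8, 0.8]
finger_gap: 0.001
```

```bash
python3 st.py;python3 -c "
from h import *
s=sense();print(np.round(s['q'],4),np.round(s['tau'],1))"
```

```text
t 2.55 tcp [492.  415.3  71.6] cab mm [ 59.7 123.5] jawdeg 103.83474674492402 zaxis [ 0.032  0.019 -0.999] F [1.  0.8 0.8] gap 0.001
[ 5.2760e-01  7.4160e-01  1.5294e+00  5.0000e-04  8.3360e-01 -1.2848e+00] [  0.  -48.1 -12.7   0.   -0.1  -0. ]
```

Emit:
{"op": "jog_arm", "data": {
  "motion": [
    [-0.5, 0, 0, 0, 255],
    [0, 0, 0, 0, 255]
  ]
}}

```text
t: 2.72
tcp_pos: [0.487, 0.4153, 0.0721]
tool_rot: [-0.12, 0.993, 0.008, 0.017]
force: [-0.6, 0.6, -0.9]
finger_gap: 0.002
```

```bash
python3 st.py;python3 -c "
from h import *
s=sense();print(np.round(s['q'],4),np.round(s['tau'],1))"
```

```text
t 2.72 tcp [487.  415.3  72.1] cab mm [ 54.9 124.7] jawdeg 103.80845378114192 zaxis [ 0.032  0.019 -0.999] F [-0.6  0.6 -0.9] gap 0.002
[ 5.3170e-01  7.3700e-01  1.5401e+00  4.0000e-04  8.2680e-01 -1.2802e+00] [ -0.3 -48.3 -13.3  -0.   -0.2   0. ]
```

Emit:
{"op": "jog_arm", "data": {
  "motion": [
    [0, -0.1, -0.5, 0, 255],
    [-0.1, -0.1, -0.5, 0, 255],
    [-0.1, 0, -0.3, 0, 255]
  ]
}}

```text
t: 2.97
tcp_pos: [0.4852, 0.4135, 0.0592]
tool_rot: [-0.12, 0.993, 0.008, 0.018]
force: [-0.0, 0.0, -0.5]
finger_gap: 0.0
```

```bash
python3 st.py;python3 -c "
from h import *
s=sense();print(np.round(s['q'],4),np.round(s['tau'],1))"
```

```text
t 2.97 tcp [485.2 413.5  59.2] cab mm [ 52.7 123.4] jawdeg 103.83289199162219 zaxis [ 0.034  0.02  -0.999] F [-0.   0.  -0.5] gap 0.0
[ 5.3070e-01  7.5320e-01  1.5535e+00  3.0000e-04  7.9490e-01 -1.2815e+00] [ -0.  -48.5 -12.3   0.   -0.1  -0. ]
```

Emit:
{"op": "jog_arm", "data": {
  "motion": [
    [-0.2, -0.4, -0.4, 0, 255],
    [0, 0, -0.2, 0, 255],
    [0, 0, -0.1, 0, 255]
  ]
}}

```text
t: 3.22
tcp_pos: [0.4821, 0.4087, 0.0502]
tool_rot: [-0.12, 0.993, 0.008, 0.017]
force: [-2.2, 0.4, 14.5]
finger_gap: -0.0
```

```bash
python3 st.py
```

```text
t 3.22 tcp [482.1 408.7  50.2] cab mm [ 48.6 119.5] jawdeg 103.82413924898502 zaxis [ 0.032  0.019 -0.999] F [-2.2  0.4 14.5] gap -0.0
```

Contact is at z 50.2 mm, the ledge height, but 14.5 N is too firm. I'll ease off and look again.

Emit:
{"op": "jog_arm", "data": {
  "motion": [
    [0, 0, 0.0, 0, 255]
  ]
}}

```text
t: 3.3
tcp_pos: [0.4821, 0.4087, 0.0503]
tool_rot: [-0.12, 0.993, 0.008, 0.017]
force: [-1.1, 0.6, 2.9]
finger_gap: 0.0
```

```bash
python3 st.py
```

```text
t 3.3 tcp [482.1 408.7  50.3] cab mm [ 48.6 119.5] jawdeg 103.80900262059977 zaxis [ 0.032  0.02  -0.999] F [-1.1  0.6  2.9] gap 0.0
```

Emit:
{"op": "jog_arm", "data": {
  "motion": [
    [0.1, -0.4, -0.03, 0, 255],
    [0.1, -0.4, -0.03, 0, 255],
    [0.1, -0.4, -0.03, 0, 255]
  ]
}}

```text
t: 3.55
tcp_pos: [0.4861, 0.3981, 0.0504]
tool_rot: [-0.12, 0.993, 0.009, 0.019]
force: [-0.1, 2.8, 2.3]
finger_gap: -0.001
```

```bash
python3 st.py
```

```text
t 3.55 tcp [486.1 398.1  50.4] cab mm [ 49.8 108.2] jawdeg 103.83678991627681 zaxis [ 0.035  0.023 -0.999] F [-0.1  2.8  2.3] gap -0.001
```

Emit:
{"op": "jog_arm", "data": {
  "motion": [
    [0.08, -0.4, -0.05, 0, 255],
    [0.08, -0.4, -0.05, 0, 255],
    [0.08, -0.4, -0.05, 0, 255]
  ]
}}

```text
t: 3.8
tcp_pos: [0.4903, 0.3865, 0.0503]
tool_rot: [-0.12, 0.993, 0.011, 0.021]
force: [-0.2, 3.0, 5.0]
finger_gap: 0.003
```

```bash
python3 st.py
```

```text
t 3.8 tcp [490.3 386.5  50.3] cab mm [51.1 96. ] jawdeg 103.76444076718654 zaxis [ 0.039  0.027 -0.999] F [-0.2  3.   5. ] gap 0.003
```

Emit:
{"op": "jog_arm", "data": {
  "motion": [
    [0.08, -0.4, -0.05, 0, 255],
    [0.08, -0.4, -0.05, 0, 255]
  ]
}}

```text
t: 3.97
tcp_pos: [0.4929, 0.3786, 0.0503]
tool_rot: [-0.119, 0.993, 0.012, 0.022]
force: [-1.3, 4.2, 5.1]
finger_gap: 0.001
```

```bash
python3 st.py
```

```text
t 3.97 tcp [492.9 378.6  50.3] cab mm [51.7 87.7] jawdeg 103.71746956123637 zaxis [ 0.041  0.029 -0.999] F [-1.3  4.2  5.1] gap 0.001
```

Emit:
{"op": "jog_arm", "data": {
  "motion": [
    [0.07, -0.4, -0.04, 0, 255],
    [0.07, -0.4, -0.04, 0, 255]
  ]
}}

```text
t: 4.13
tcp_pos: [0.4951, 0.3701, 0.0501]
tool_rot: [-0.119, 0.993, 0.013, 0.023]
force: [-2.0, 3.1, 4.6]
finger_gap: -0.004
```

```bash
python3 st.py
```

```text
t 4.13 tcp [495.1 370.1  50.1] cab mm [51.9 78.9] jawdeg 103.70288272647582 zaxis [ 0.043  0.031 -0.999] F [-2.   3.1  4.6] gap -0.004
```

Emit:
{"op": "jog_arm", "data": {
  "motion": [
    [0.07, -0.4, -0.04, 0, 255]
  ]
}}

```text
t: 4.22
tcp_pos: [0.496, 0.3654, 0.0497]
tool_rot: [-0.119, 0.993, 0.012, 0.023]
force: [-1.0, -0.7, -0.8]
finger_gap: 0.0
```

```bash
python3 st.py
```

```text
t 4.22 tcp [496.  365.4  49.7] cab mm [51.6 74.1] jawdeg 103.72031893050041 zaxis [ 0.043  0.03  -0.999] F [-1.  -0.7 -0.8] gap 0.0
```

Emit:
{"op": "jog_arm", "data": {
  "motion": [
    [0.07, -0.4, -0.04, 0, 255]
  ]
}}

```text
t: 4.3
tcp_pos: [0.4962, 0.3601, 0.0487]
tool_rot: [-0.119, 0.993, 0.012, 0.022]
force: [-0.4, 0.8, -0.6]
finger_gap: 0.0
```

```bash
python3 st.py
```

```text
t 4.3 tcp [496.2 360.1  48.7] cab mm [50.5 68.9] jawdeg 103.7525031756467 zaxis [ 0.041  0.028 -0.999] F [-0.4  0.8 -0.6] gap 0.0
```

Contact vanished at cabinet y about 74 and the tips are now below ledge height, so they are in the notch. I'll move to its centre and then lower onto the tongue.

Emit:
{"op": "jog_arm", "data": {
  "motion": [
    [0.1, -0.4, -0.05, 0, 255],
    [0.1, -0.4, -0.1, 0, 255],
    [0.05, -0.2, -0.2, 0, 255],
    [0, 0, -0.2, 0, 255]
  ]
}}

```text
t: 4.63
tcp_pos: [0.4976, 0.346, 0.041]
tool_rot: [-0.119, 0.993, 0.01, 0.02]
force: [-1.3, 2.2, 4.3]
finger_gap: -0.0
```

```bash
python3 st.py
```

```text
t 4.63 tcp [497.6 346.   41. ] cab mm [48.4 54.9] jawdeg 103.65473808355347 zaxis [ 0.037  0.025 -0.999] F [-1.3  2.2  4.3] gap -0.0
```

Emit:
{"op": "jog_arm", "data": {
  "motion": [
    [0, 0, -0.25, 0, 255],
    [0, 0, -0.25, 0, 255],
    [0, 0, -0.25, 0, 255]
  ]
}}

```text
t: 4.88
tcp_pos: [0.4976, 0.3462, 0.0349]
tool_rot: [-0.119, 0.993, 0.01, 0.02]
force: [-6.1, -3.7, 30.7]
finger_gap: -0.004
```

```bash
python3 st.py
```

```text
t 4.88 tcp [497.6 346.2  34.9] cab mm [48.4 55.1] jawdeg 103.65580180467575 zaxis [ 0.037  0.025 -0.999] F [-6.1 -3.7 30.7] gap -0.004
```

The tips reached the hard stop: z 34.9 mm, 15 mm below the ledge, with the force at 31 N. Now I lift straight up.

Emit:
{"op": "jog_arm", "data": {
  "motion": [
    [0, 0, 0.3, 0, 255],
    [0, 0, 0.8, 0, 255],
    [0, 0, 1.2, 0, 255],
    [0, 0, 2, 0, 255],
    [0, 0, 2.5, 0, 255],
    [0, 0, 2.5, 0, 255],
    [0, 0, 2, 0, 255],
    [0, 0, 0, 0, 255]
  ]
}}

```text
t: 5.55
tcp_pos: [0.4951, 0.3444, 0.1525]
tool_rot: [-0.12, 0.993, 0.008, 0.017]
force: [1.1, 0.6, -0.1]
finger_gap: 0.004
```

```bash
python3 st.py; python3 - <<'E'
from h import *
for n in('side','top','wrist'):
    d=snapshot(n);i=d['img']
    if n=='side': i=cv2.resize(i[150:290,180:400],None,fx=3.5,fy=3.5,interpolation=cv2.INTER_CUBIC)
    cv2.imwrite(f'pics/{n}3.png',i[:,:,::-1])
E
```

```text
t 5.55 tcp [495.1 344.4 152.5] cab mm [45.5 53.9] jawdeg 103.81169447188113 zaxis [ 0.031  0.02  -0.999] F [ 1.1  0.6 -0.1] gap 0.004
```

View pics/side3.png

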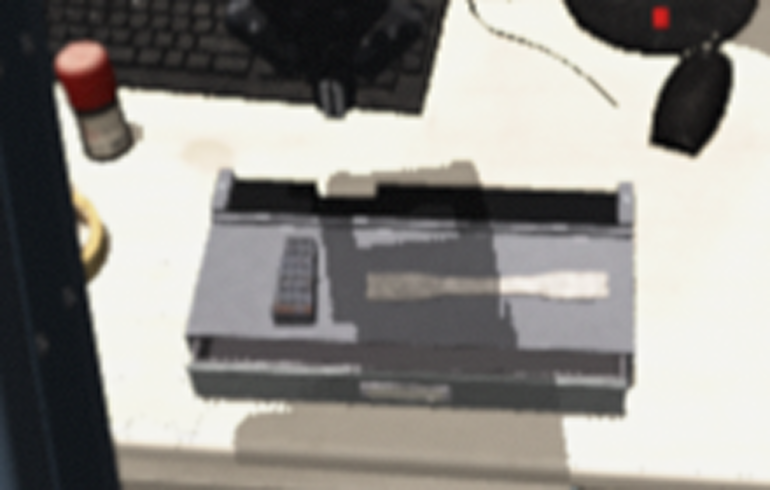

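View pics/wrist3.png

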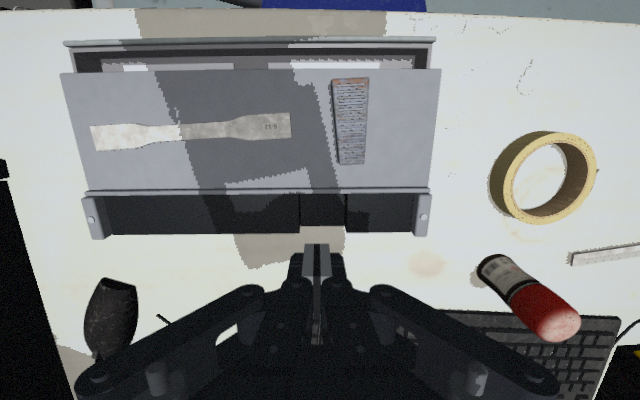

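The drawer is out, in the side view at rows 340–410. The jaw insert, coupon, bottle, tape and mouse look unmoved. I'll check the travel and the tongue depth before handing in.

```bash
python3 - <<'E'
from h import *
a=np.radians(14.05);o=np.array([.464,.281]);M=np.array([[np.cos(a),-np.sin(a)],[np.sin(a),np.cos(a)]])
d=snapshot('wrist')
def pt(u,v):
    z=np.median(d['depth'][v-1:v+2,u-1:u+2]);p=d['eye']+ray(d,[(u,v)])[0]*z
    return np.round(np.r_[(p[:2]-o)@M,p[2]]*1000,1)
for n,u in dict(ledge=(250,215),ledgeL=(380,215),tongueA=(315,215),tongueB=(335,215),front_lip=(250,42)).items():print(n,pt(*u))
for v in range(34,48,2):print(v,pt(170,v),pt(350,v))
for n in('top','side'):
    from os import path
E
```

```text
ledge [51.4 -5.  49.4]
ledgeL [ 52.4 113.4  48.9]
tongueA [57.5 54.1 34. ]
tongueB [57.6 73.4 33.9]
front_lip [-89.1   4.5  44.5]
34 [-1.063e+02 -7.710e+01 -1.000e-01] [-105.3   86.9   -0.9]
36 [-104.6  -77.2    0.3] [-103.4   86.9    0. ]
38 [-103.2  -77.9   -0.7] [-91.8  81.8  44.1]
40 [-91.4 -57.8  43.9] [-90.3  81.8  44.4]
42 [-89.8 -57.6  44.9] [-89.1  82.   43.4]
44 [-88.9 -58.8  42.6] [-88.3  82.3  40.7]
46 [-87.8 -59.6  41.3] [-86.6  82.2  41.9]
```

```bash
python3 -c "
from station import *
print(sign_off())"
```

```text
the job is handed in; nothing more can be done
None
```

The drawer is open and the job is handed in, with the clock at about 5.6 s. With the gripper shut, I set the fingertips on the ledge at ledge_start and slid them right in light contact of about 2–5 N. They lost contact at cabinet y about 74, in the leftmost notch place (centre y +58). I pressed the tongue to its stop and lifted straight up.

**Last checks:**
- **Tongue:** its top reads 34 mm high against 49 mm for the ledge, which is the 15 mm drop expected when it is fully pressed.
- **Drawer:** its front edge is about 22–23 mm out by depth, against 24 mm nominal; the calibration is good to about 2 mm.
- **Gripper:** it ended about 100 mm above the ledge, shut, with about 1 N or less on the force sensor (noise).
- **Loose things:** the jaw insert, coupon, glue, tape and mouse looked unmoved in the last pictures. I did not check the two brass weights after the move; the arm never went near them.

**Not perfect:**
- **Firmer touches:** first contact with the ledge briefly reached 14.5 N before I eased it to about 3 N, and the tongue's stop took 31 N.
- **Tool tilt:** the tool drifted 2–3° off vertical and could not be corrected through the jog interface. It did not affect the result.

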